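# Hang a keyhole display tray on the sloped stall board

## Task

Hang the lilac display tray on the bare brass-headed screw of the sloped board: lay it flat on the board, not turned, with the screw head up through the round end of the keyhole in its floor, let go of it there, then push or pull it straight down the slope (towards the robot's side of the board) until the screw is fully home in the end of the narrow slot. The small red box that now covers the keyhole must end upright on the floor of the tray's other, lower compartment. Do not shift the other boxes on the stall.

Things in the scene. Friction and masses are not known exactly. Their poses are not given: they have to be found in the camera images.
- display: Lilac display tray, cream floor, loose, about 0.25 kg: open tray 170 mm (x) by 104 (y), floor 5 thick, outer walls 6 thick, 30 high over all; at the start it lies face up on a 4 mm cardboard sheet. Origin at the centre of its underside, z up out of the tray; +x is its top end, to point up the slope when hung. Two compartments, inside y -46 to +46: lower x -79 to +3, upper x +13 to +79.
- divider (a point): Middle of the top edge of the tray's divider wall, which runs across its whole width between the two compartments: x = +3 to +13 mm of the tray (10 mm thick), 50 mm high over the tray's underside. A good thing to pinch.
- keyhole (a point): Centre of the round end of the keyhole, at the tray's underside, tray x = +36 mm, y = 0, in the upper compartment's floor: 26 mm across; from it a slot 12 mm wide runs towards the tray's +x and ends at x = +60 mm.
- slot_end (a point): In the keyhole's slot, at the tray's underside, tray x = +56 mm, y = 0: the screw's axis lies here when it is fully home, 20 mm from the round end's centre.
- lower (a point): Middle of the floor of the tray's lower compartment, tray x = -38 mm, 5 mm above the underside; the compartment is 82 mm (x) by 92 mm (y).
- sample: The small red gift box with a brown-red lid, loose, about 60 g, 36 mm (x) by 56 mm (y) by 66 mm tall, upright. Origin at the centre of its underside, z up. At the start it stands on the floor of the tray's upper compartment, over the keyhole, with its axes roughly along those of the tray.
- screw: The bare screw, fixed in the dark brown board, a cream disc round its foot. Shank 8 mm thick; brass head 18 mm across, from 7.5 to 13 mm above the board, bevelled on top. Origin on its axis at the board's surface; z is the board's outward normal (the board is tilted 15 degrees), x points up the slope, y along the board.
- board: The sloped board, fixed, 240 mm (up the slope) by 300 (y). From the screw it reaches 80 mm up the slope and 160 down it; a 6 mm high lip runs along its lowest 12 mm. Friction holds a tray laid on it; it does not slide by itself. Origin on the table under the board's middle; this frame is not tilted (z vertical, -x to the low edge); the surface is 56 mm above the origin.
- hung_display: A mustard yellow display tray of the same shape and size, fixed: already hung on the other place of the board, its screw 140 mm to the left or right of the bare one, with a blue, cream-lidded 66 mm tall box in its lower compartment. Origin at its screw, on the board's surface; this frame is not tilted (z vertical).
- tower: Stack of three boxes (green, red, brown) that is one solid piece, 64 by 64 mm and 150 mm tall, loose bystander standing on the table between the board and the cardboard sheet; origin at the centre of its underside, z up. Not to be shifted.
- gift_a: Olive box 65 by 65 mm, 55 mm tall, loose bystander standing on the cardboard sheet beyond the tray; origin at the centre of its underside, z up. Not to be shifted.
- gift_b: Pink box 62 (x) by 70 (y) mm, 40 mm tall, loose bystander standing on the cardboard sheet beyond the tray; origin at the centre of its underside, z up. Not to be shifted.
- gift_c: Cream box with a blue lid, 60 by 60 mm, 45 mm tall, loose bystander standing on the table in front of the stack; origin at the centre of its underside, z up. Not to be shifted.
- gift_d: Red and cream pair of boxes, one piece, 110 (x) by 90 (y) mm, 85 mm tall, loose bystander standing on the table at the far left (+y); origin at the centre of its underside, z up. Not to be shifted.
- gift_e: Brown and olive pair of boxes, one piece, 100 (x) by 120 (y) mm, 90 mm tall, loose bystander standing on the table at the far right (-y); origin at the centre of its underside, z up. Not to be shifted.
Mind the look-alikes: they are no part of the job. Of the things like the sample, leave any that is black; of the rest the smaller one is meant. What is shaped like the display but orange is not meant.

How it is judged:
By the outcome, as a careful person would: the job done as asked, in the order asked, and still so for the second after the job is handed in, with the robot touching nothing.
It also fails if it takes over 66 s, if anything falls off the work surface, if the arm or the gripper's body presses on something with over 40 N, if the wrist force passes 120 N, or if a joint passes its speed limit or range.

## Robot

A 7-joint arm with a two-finger parallel gripper is mounted at the origin on the work surface. World frame = base frame: x ahead of the robot, y to its left, z up, the work surface at z = 0. Lengths are in m, angles in rad, forces in N, time in s.
With the tool pointing down it reaches from about 0.425 to 0.95 m from the base axis. Payload 4.7 kg.
Tool frame: the origin (TCP) lies at the very end of the fingers, on their centre line; the grasp point (between the pads) lies 19 mm behind it; z points along the fingers, y is the line along which they close (so a half turn about z gives the same grasp; the last joint's range is limited). The gripper opens to 87 mm and grips with 3 to 60 N. Pads are 19 mm wide; open, the fingers measure 117 mm over their backs; the gripper's body (75 mm by 190 mm) begins 51 mm behind the grasp point.
Start: joints at [-0.029, 0.469, -0.049, 1.532, 0.024, 1.141, -0.082], TCP at [0.675, 0, 0.223] pointing down, gripper open.
Joint ranges: [-2.59, 2.59], [-0.33, 1.99], [-1.39, 1.29], [0.1, 2.45], [-1.04, 4.18], [0.21, 1.99], [-2.66, 2.66]. Speed limits (rad/s): [2.57, 2.57, 3.14, 3.14, 3.14, 3.14, 3.14].

## Interface

Orientations are given as a unit quaternion [x, y, z, w].
In Python, from bench import readout, optics, ticket gives the robot as it stands.
- The arm moves only by the shell command python3 -m crank 'ROWS' [FORCE]. ROWS is JSON, one flat list of numbers, 7 for each row, row after row: the shift along the tool's x, y, z in mm, then the turn, a rotation vector about the tool's x, y, z in degrees, then the closure, from 0 (fully open) to 1 (shut). A call has 1 to 8 rows; each row shifts and turns the commanded pose from where the row before left it, along the tool's axes as they then stand; what a row does not reach is not made up. A row lasts 1/12 s, in which the tool goes at most 41.7 mm and 7.16 degrees, less where a joint would pass 70% of its speed; a pose out of reach is approached as far as the arm can. A call is refused whole if a number of a shift passes 41.7 or a number of a turn 7.16, either way. A call with a gripper value outside its range is refused whole. The fingers move at their own pace and stop on an object; FORCE is the grip in N (left out, the last holds). Time passes only in rows, so rows that do not move let the fingers close. It gives the time, the measured TCP pose, the force and the opening at its end, in the units of the state.
- readout.get_state(): the state, without advancing time (a new reading comes with each control period).
- optics.capture(name): name is "scene" or "side" or "wrist"; returns a dict with "img" (480x640x3 uint8, blue, green, red), "fx", "fy", "cx", "cy" (pixels), "k1" (the pictures are not rectified: a ray, as slopes to the right and down, at radius r is drawn at 1 + k1 r^2 times it, then the intrinsics apply), "position" and "attitude" of the camera in the world. Camera axes: x right, y down, z forward; pixel columns grow to the right and rows downward; lengths in m; the calibration is good to about 2 mm. A picture is of the moment at which its call begins. There is no depth.
- ticket.close_job(): hands the job in, once; it reports no verdict.
The state is a dict: "time": time; "joints": joint angles; "joint_vel": joint speeds; "joint_efforts": joint torques, N m; "tcp_pos": TCP position; "orientation": TCP orientation; "wrist_force": force on the tool from outside, world axes, zero at the start; "moment": the same for the moment, N m; "opening": finger opening in m.
Only numpy, scipy, OpenCV 4.12 (cv2) and the standard library are available. Lean on these libraries where they do the work, as an engineer would, in place of code of your own. Each camera call takes 0.05 s, during which the arm holds its last target. There are 200 camera calls.

## Working session

There is one attempt and no reset: what is moved stays moved. The work goes in short steps, Python scripts to look and compute and a shell command to move; the robot and the scene stay as the last step left them, time stands still between calls to the robot, and variables do not carry over. Pictures are saved under pics/ and viewed, on a budget of 10 in all, crops included, one or two more only if the job needs it, and the job is handed in when it is done.

```bash
ls; mkdir -p pics; cat > h.py <<'E'
import numpy as np, cv2
from scipy.spatial.transform import Rotation as R
from bench import readout, optics, ticket
def cap(n,f=None):
    c=optics.capture(n)
    if f: cv2.imwrite('pics/'+f,c['img'])
    np.save('pics/'+(f or n)+'.npy',np.array([c],dtype=object),allow_pickle=True)
    return c
def load(f): return np.load('pics/'+f+'.npy',allow_pickle=True)[0]
def rot(c):
    a=np.array(c['attitude'],float)
    return a if a.shape==(3,3) else R.from_quat(a).as_matrix()
def ray(c,u,v):
    K=np.array([[c['fx'],0,c['cx']],[0,c['fy'],c['cy']],[0,0,1.]])
    p=cv2.undistortPoints(np.array([[[u,v]]],float),K,np.array([c['k1'],0,0,0.]))[0,0]
    d=rot(c)@np.array([p[0],p[1],1]); return np.array(c['position'],float),d/np.linalg.norm(d)
def onz(c,u,v,z):
    o,d=ray(c,u,v); return o+d*(z-o[2])/d[2]
def proj(c,P):
    K=np.array([[c['fx'],0,c['cx']],[0,c['fy'],c['cy']],[0,0,1.]])
    M=rot(c).T; t=-M@np.array(c['position'],float)
    return cv2.projectPoints(np.atleast_2d(np.array(P,float)),cv2.Rodrigues(M)[0],t,K,np.array([c['k1'],0,0,0.]))[0][:,0]
def tri(obs):
    A=np.zeros((3,3));b=np.zeros(3)
    for c,u,v in obs:
        o,d=ray(c,u,v);Q=np.eye(3)-np.outer(d,d);A+=Q;b+=Q@o
    return np.linalg.solve(A,b)
E
python3 - <<'E'
from h import *
for n in('scene','side'):
    c=cap(n,n+'0.png'); print(n,{k:v for k,v in c.items() if k!='img'})
print(readout.get_state())
E
```

```text
pics
scene {'fx': 497.28305733451367, 'fy': 497.28305733451367, 'cx': 314.7022073337943, 'cy': 240.19199544372185, 'k1': -0.03058313116853247, 'position': array([1.27183129, 0.93885721, 1.02106608]), 'attitude': array([ 0.32696674,  0.83369308, -0.41639225, -0.1570544 ])}
side {'fx': 452.23854861273776, 'fy': 452.23854861273776, 'cx': 327.217344782732, 'cy': 238.28624537000906, 'k1': -0.023213424237607867, 'position': array([-0.15845986,  0.55932937,  0.84958391]), 'attitude': array([-0.37532531,  0.8420704 , -0.35589104,  0.15293763])}
{'time': 0.1, 'joints': array([-0.02890772,  0.46935549, -0.04861277,  1.53359889,  0.0241085 ,
        1.14099498, -0.08227233]), 'joint_vel': array([ 0.00035268, -0.00194357,  0.00022001, -0.00244785, -0.00074714,
        0.00063071,  0.00194355]), 'joint_efforts': array([ 1.65191257e-03, -5.09170032e+01, -8.03893874e-02, -2.36828882e+01,
       -6.13215147e-02,  3.44494684e-02,  3.39676899e-05]), 'tcp_pos': array([6.74448420e-01, 2.63422214e-05, 2.21597660e-01]), 'orientation': array([ 7.07076667e-01,  7.07136340e-01, -6.47614061e-04, -6.03705291e-04]), 'wrist_force': array([ 0.42489386, -0.40434091, -0.84153733]), 'moment': array([-0.00990694, -0.03088717,  0.02617954]), 'opening': 0.0867438000124096}
```

View pics/scene0.png

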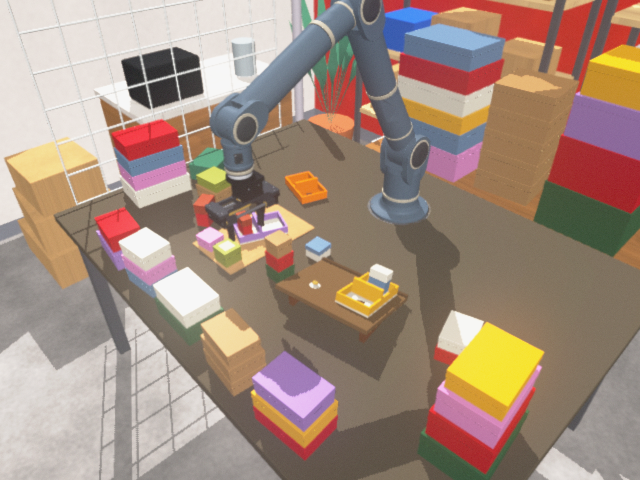

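View pics/side0.png

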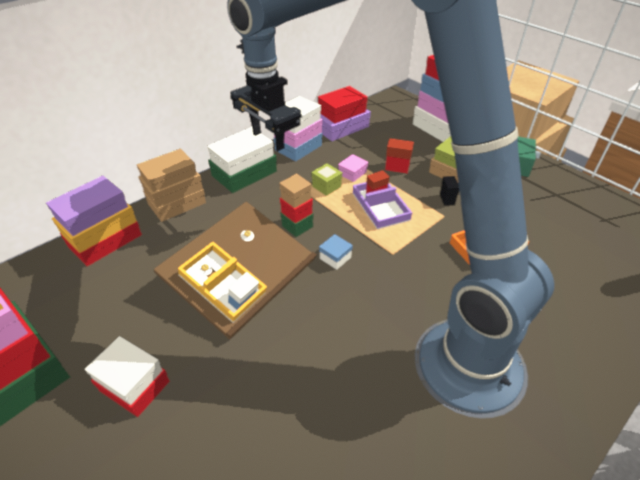

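The scene has these candidates, with side-view pixels:
- **Sample:** the red box in the tray (376,181) is the one I want. The bigger red box (399,155) and the black one (450,190) are not.
- **Display:** the lilac tray (382,203) is meant, not the orange one (465,245) or the yellow hung one (222,280).
- **Screw:** the bare screw is at (247,236) in the side view and (315,285) in the scene view.

Next I'll check these in one close crop.

```bash
python3 - <<'E'
from h import *
s=load('side0.png')['img'];g=load('scene0.png')['img']
def cr(i,x,y,w,h,k): return cv2.resize(i[y:y+h,x:x+w],None,fx=k,fy=k,interpolation=cv2.INTER_CUBIC)
a=cr(s,330,140,100,100,4); b=cr(s,210,210,100,50,4); c=cr(g,200,190,100,100,4); d=cr(g,280,240,100,50,4)
cv2.imwrite('pics/c1.png',np.vstack([np.hstack([a,c]),np.hstack([b,d])]))
E
```

```text
(no output)
```

View pics/c1.png

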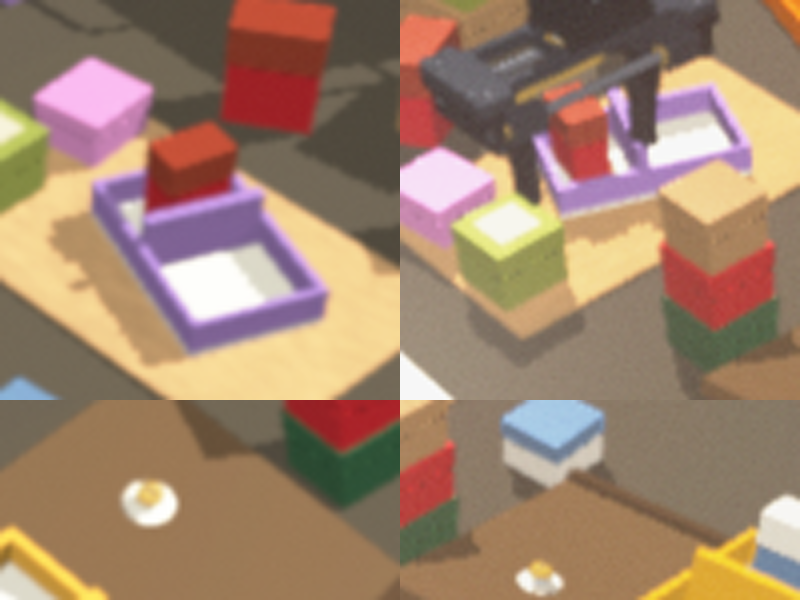

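The crop shows the sample as the smaller red box in the lilac tray's upper compartment, and the bare screw on its cream disc. Next I'll work out the numbers.

```bash
python3 - <<'E'
from h import *
from scipy.optimize import least_squares
S=load('side0.png');G=load('scene0.png')
s=lambda u,v:(330+u/4,140+v/4)
g=lambda u,v:(200+(u-400)/4,190+v/4)
print('tray rim side');
for p in[(188,325),(327,290),(93,183),(262,197)]: print(p,onz(S,*s(*p),.034).round(3))
print('scene')
for p in[(750,147),(712,86),(562,195),(535,140)]: print(p,onz(G,*g(*p),.034).round(3))
print('box top side')
for p in[(147,155),(207,123),(237,150),(180,182)]: print(p,onz(S,*s(*p),.075).round(3))
print('box top scene')
for p in[(550,93),(590,85),(608,118),(562,125)]: print(p,onz(G,*g(*p),.075).round(3))
print('screw',tri([(S,247.5,233),(G,315.2,282)]), onz(S,247.5,233,.083),onz(G,315.2,282,.083))
print('board side')
for p in[(247,205),(315,252),(230,333),(157,268)]: print(p,onz(S,*p,.056).round(3))
print('tower top', [onz(G,*g(*p),.15).round(3) for p in[(660,190),(695,165),(770,195),(728,225)]])
print('gift_a top', [onz(G,*g(*p),.059).round(3) for p in[(455,228),(508,195),(560,225),(503,262)]])
print('wrist',{k:v for k,v in cap('wrist','w0.png').items() if k!='img'})
E
```

```text
tray rim side
(188, 325) [ 0.413 -0.149  0.034]
(327, 290) [ 0.374 -0.247  0.034]
(93, 183) [ 0.565 -0.21   0.034]
(262, 197) [ 0.472 -0.29   0.034]
scene
(750, 147) [ 0.415 -0.148  0.034]
(712, 86) [ 0.379 -0.243  0.034]
(562, 195) [ 0.572 -0.202  0.034]
(535, 140) [ 0.543 -0.283  0.034]
box top side
(147, 155) [ 0.526 -0.222  0.075]
(207, 123) [ 0.524 -0.283  0.075]
(237, 150) [ 0.488 -0.275  0.075]
(180, 182) [ 0.489 -0.217  0.075]
box top scene
(550, 93) [ 0.524 -0.28   0.075]
(590, 85) [ 0.492 -0.267  0.075]
(608, 118) [ 0.51  -0.216  0.075]
(562, 125) [ 0.544 -0.234  0.075]
screw [0.56686314 0.15793068 0.07518571] [0.55952364 0.16201455 0.083     ] [0.57267899 0.16434349 0.083     ]
board side
(247, 205) [0.676 0.086 0.056]
(315, 252) [0.421 0.064 0.056]
(230, 333) [0.363 0.348 0.056]
(157, 268) [0.628 0.375 0.056]
tower top [array([ 0.598, -0.024,  0.15 ]), array([ 0.56 , -0.031,  0.15 ]), array([0.544, 0.036, 0.15 ]), array([0.589, 0.043, 0.15 ])]
gift_a top [array([ 0.677, -0.196,  0.059]), array([ 0.622, -0.204,  0.059]), array([ 0.614, -0.142,  0.059]), array([ 0.674, -0.135,  0.059])]
wrist {'fx': 340.6676584420579, 'fy': 340.6676584420579, 'cx': 325.23844756715476, 'cy': 243.79915228209668, 'k1': 0.010145139373790631, 'position': array([0.67497182, 0.07618545, 0.3825225 ]), 'attitude': array([ 9.90117848e-01,  6.18184864e-05, -1.31950593e-03,  1.40231601e-01])}
```

View pics/w0.png

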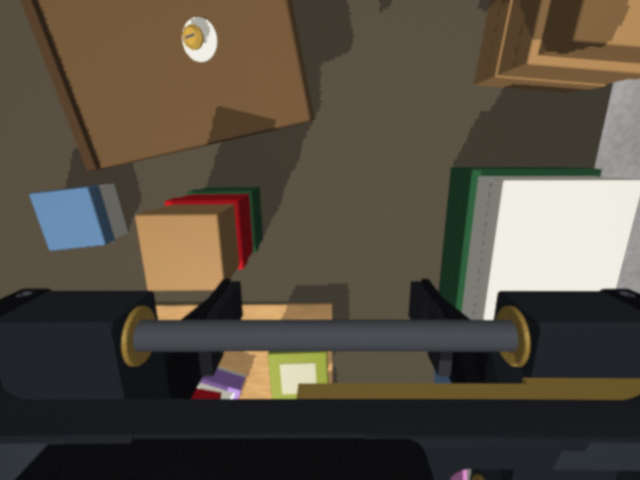

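The start estimates agree across the two views. The tray is at about (0.4745,-0.227) with yaw -21°, the box at about (0.51,-0.248) and the screw at about (0.567,0.16). I'll move to a look pose by the box, with the tool turned so the fingers close along the tray's y.

```bash
python3 -m crank '[-37,-19,-4,0,0,0,0,-37,-19,-4,0,0,0,0,-37,-19,-4,0,0,0,0,-37,-19,-4,0,0,0,0,-37,-19,-4,0,0,0,0,-37,-20,-4,0,0,0,0,-36,-20,-4,0,0,0,0]'
python3 -m crank '[0,0,0,0,0,-7,0,0,0,0,0,0,-7,0,0,0,0,0,0,-7,0,0,0,0,0,0,-7,0,0,0,0,0,0,-7,0,0,0,0,0,0,-7,0,0,0,0,0,0,-7,0,0,0,0,0,0,-7,0]'
python3 -m crank '[0,0,0,0,0,-7,0,0,0,0,0,0,-6,0,0,0,0,0,0,0,0]'
python3 - <<'E'
from h import *
c=cap('wrist','w1.png'); print(c['position'],R.from_quat(readout.get_state()['orientation']).as_matrix().round(3).tolist(),readout.get_state()['joints'])
for z in(.004,.034,.054,.075): pass
E
```

```text
time: 0.73
tcp_pos: [0.5391, -0.2585, 0.2504]
orientation: [0.707, 0.707, -0.0, -0.0]
wrist_force: [1.4, -1.4, 1.0]
opening: 0.087
time: 1.4
tcp_pos: [0.5403, -0.2569, 0.2501]
orientation: [0.289, 0.957, 0.0, -0.0]
wrist_force: [0.5, -0.8, -0.2]
opening: 0.0865
time: 1.65
tcp_pos: [0.5403, -0.2569, 0.2501]
orientation: [0.181, 0.983, 0.0, -0.0]
wrist_force: [0.8, -0.3, -0.1]
opening: 0.0871
[ 0.46926808 -0.22995792  0.41106493] [[-0.933, 0.361, -0.0], [0.361, 0.933, 0.0], [0.001, 0.0, -1.0]] [ 0.51205242  0.32908061 -0.1789499   1.68153632  0.06309123  1.13718307
  1.51787656]
```

View pics/w1.png

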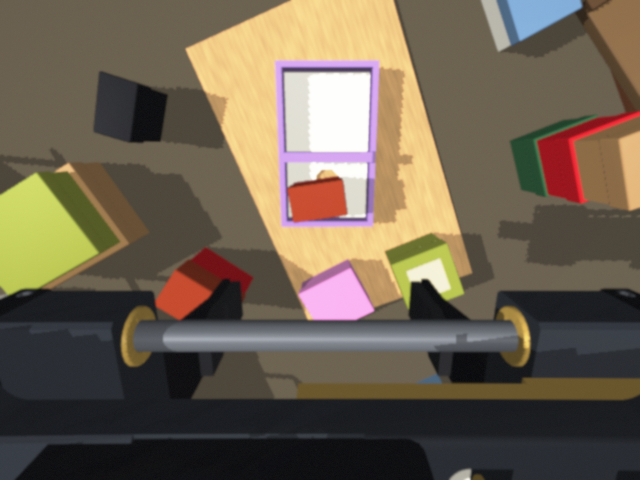

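This wrist view shows the tray rim corners at (277,62), (379,62), (373,226) and (283,226). The box top corners are (288,187), (343,178), (347,213) and (293,222), and the keyhole peeks out at (327,175).

```bash
python3 - <<'E'
from h import *
c=load('w1.png'); W=load('w0.png')
P=[onz(c,*p,.034) for p in[(276,62),(379,62),(373,226),(283,226)]]
print('rim',np.round(P,4).tolist(),'ctr',np.mean(P,0).round(4))
ax=(P[2]+P[3]-P[0]-P[1])/2; print('len',np.linalg.norm(ax),'yaw',np.degrees(np.arctan2(ax[1],ax[0])),'w',np.linalg.norm(P[1]-P[0]),np.linalg.norm(P[2]-P[3]))
print('div',[onz(c,*p,.054).round(4).tolist() for p in[(281,157),(375,157)]])
B=[onz(c,*p,.075) for p in[(288,187),(343,178),(347,213),(293,222)]]
a=(B[1]+B[2]-B[0]-B[3])/2
print('box',np.round(B,4).tolist(),np.mean(B,0).round(4),'ydir',np.degrees(np.arctan2(a[1],a[0])),np.linalg.norm(a),np.linalg.norm(B[3]-B[0]))
print('screw',onz(W,192,36,.079),onz(W,200,40,.0664))
print('board low lip', [onz(W,*p,.031).round(4).tolist() for p in[(25,0),(90,168)]],'side/top corner',onz(W,311,120,.087),onz(W,290,0,.087))
print('bigred', [onz(c,*p,.08).round(3).tolist() for p in[(252,278),(205,248),(157,300)]],'gift_a',[onz(c,*p,.059).round(3).tolist() for p in[(387,252),(433,234),(462,277)]])
E
```

```text
rim [[0.3773, -0.247, 0.034], [0.414, -0.1512, 0.034], [0.5705, -0.2104, 0.034], [0.534, -0.3057, 0.034]] ctr [ 0.474  -0.2286  0.034 ]
len 0.16736531931075424 yaw -20.62418427698268 w 0.10255898726415985 0.10210816586037076
div [[0.4637, -0.2756, 0.054], [0.4978, -0.1865, 0.054]]
box [[0.4927, -0.2777, 0.075], [0.5037, -0.2244, 0.075], [0.5376, -0.2325, 0.075], [0.5268, -0.2865, 0.075]] [ 0.5152 -0.2553  0.075 ] ydir 78.47315169968371 0.05472899548449706 0.03523498544288113
screw [0.56951838 0.15833027 0.079     ] [0.57136829 0.15887462 0.0664    ]
board low lip [[0.4091, 0.1984, 0.031], [0.4374, 0.0538, 0.031]] side/top corner [0.66257732 0.09594263 0.087     ] [0.64796214 0.1798524  0.087     ]
bigred [[0.566, -0.348, 0.08], [0.519, -0.379, 0.08], [0.553, -0.452, 0.08]] gift_a [[0.597, -0.207, 0.059], [0.595, -0.155, 0.059], [0.654, -0.138, 0.059]]
```

Everything matches the known sizes. The box is centred at (0.515,-0.255), with its y axis at 78.5°, so I'll grasp it now.

```bash
python3 -m crank '[0,0,0,0,0,-4.8,0,0,0,0,0,0,-4.8,0,25,-3.5,20,0,0,0,0,0,0,36,0,0,0,0,0,0,36,0,0,0,0,0,0,36,0,0,0,0,0,0,36,0,0,0,0,0,0,28,0,0,0,0]'
python3 -m crank '[0,0,14,0,0,0,0,0,0,0,0,0,0,0,0,0,0,0,0,0,1,0,0,0,0,0,0,1,0,0,0,0,0,0,1,0,0,0,0,0,0,1,0,0,0,0,0,0,1,0,0,0,0,0,0,1]' 15
```

```text
time: 2.37
tcp_pos: [0.5141, -0.255, 0.0559]
orientation: [0.101, 0.995, 0.0, -0.001]
wrist_force: [-0.2, -0.3, 0.2]
opening: 0.0868
time: 3.03
tcp_pos: [0.5158, -0.2557, 0.0453]
orientation: [0.099, 0.995, -0.0, 0.001]
wrist_force: [0.1, 1.5, 3.8]
opening: 0.0563
```

```bash
python3 -m crank '[0,0,-20,0,0,0,1,0,0,-25,0,0,0,1,0,0,-25,0,0,0,1,0,0,0,0,0,4.8,1,0,0,0,0,0,4.8,1,32,3.5,0,0,0,0,1,32,3.5,0,0,0,0,1,32,3.5,0,0,0,0,1]'
python3 -m crank '[0,0,0,0,0,0,1,0,0,20,0,0,0,1,0,0,20,0,0,0,1,0,0,15,0,0,0,1,0,0,8,0,0,0,1,0,0,4,0,0,0,1,0,0,1,0,0,0,1,0,0,0,0,0,0,1]'
python3 -m crank '[0,0,0,0,0,0,0.3,0,0,0,0,0,0,0.3,0,0,0,0,0,0,0,0,0,0,0,0,0,0,0,0,-25,0,0,0,0,0,0,-35,0,0,0,0,0,0,-35,0,0,0,0]'
```

```text
time: 3.7
tcp_pos: [0.4284, -0.2106, 0.1144]
orientation: [0.182, 0.983, 0.0, 0.0]
wrist_force: [-0.4, 0.5, -0.5]
opening: 0.0559
time: 4.37
tcp_pos: [0.4299, -0.2114, 0.0467]
orientation: [0.182, 0.983, -0.0, 0.0]
wrist_force: [-0.7, -0.8, 0.1]
opening: 0.0557
time: 4.95
tcp_pos: [0.4287, -0.2108, 0.1421]
orientation: [0.182, 0.983, 0.0, -0.001]
wrist_force: [1.2, -2.0, 0.8]
opening: 0.0835
```

```bash
python3 -m crank '[-28,-0.3,0,0,0,0,0.6,-28,-0.3,0,0,0,0,0.6,0,0,0,0,0,6.92,0.6,0,0,0,0,0,6.92,0.6,0,0,0,0,0,6.92,0.6,0,0,0,0,0,6.92,0.6,0,0,0,0,0,6.92,0.6,0,0,0,0,0,6.92,0.6]'
python3 -m crank '[0,0,0,0,0,6.92,0.6,0,0,0,0,0,6.92,0.6,0,0,0,0,0,6.92,0.6,0,0,0,0,0,6.92,0.6,0,0,0,0,0,6.92,0.6,0,0,0,0,0,6.92,0.6,0,0,20,0,0,6.92,0.6,0,0,20,0,0,0,0.6]'
python3 -m crank '[0,0,0,0,0,0,0.6,0,0,0,0,0,0,0.6]'
python3 - <<'E'
from h import *
s=cap('side','s2.png')['img'];g=cap('scene','g2.png')['img']
def cr(i,x,y,w,h,k): return cv2.resize(i[y:y+h,x:x+w],None,fx=k,fy=k,interpolation=cv2.INTER_CUBIC)
cv2.imwrite('pics/c2.png',np.hstack([cr(s,330,120,100,130,4),cr(g,210,160,100,130,4)]))
st=readout.get_state();print(st['joints'].round(2),st['tcp_pos'],st['opening'])
E
```

```text
time: 5.62
tcp_pos: [0.4815, -0.2318, 0.1416]
orientation: [0.521, 0.853, 0.0, 0.0]
wrist_force: [-0.3, 0.5, 0.2]
opening: 0.0415
time: 6.28
tcp_pos: [0.4828, -0.2322, 0.1023]
orientation: [0.825, 0.565, 0.001, 0.002]
wrist_force: [-0.1, -0.5, -0.2]
opening: 0.0349
time: 6.45
tcp_pos: [0.481, -0.2315, 0.101]
orientation: [0.824, 0.567, -0.001, -0.001]
wrist_force: [0.2, -0.6, 0.5]
opening: 0.0349
[ 0.26  0.38  0.14  1.99 -0.08  0.77  0.08] [ 0.48221244 -0.23213342  0.10239552] 0.03487684581416599
```

View pics/c2.png

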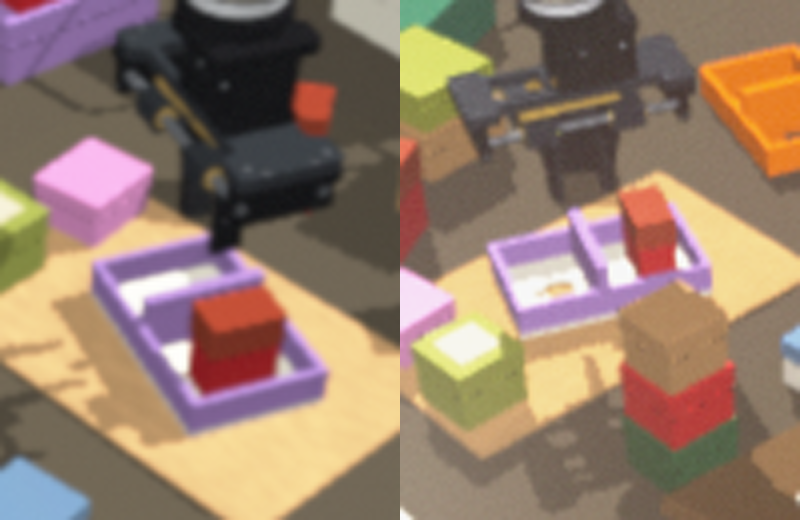

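The box stands upright in the lower compartment (side crop 237,340) and the keyhole is bare (scene crop 560,290). Now I'll pinch the divider and lift.

```bash
python3 -m crank '[0,0,30,0,0,0,0.6,0,0,30,0,0,0,0.6,0,0,14,0,0,0,0.6,0,0,0,0,0,0,0.6,0,0,0,0,0,0,1,0,0,0,0,0,0,1,0,0,0,0,0,0,1,0,0,0,0,0,0,1]' 45
python3 -m crank '[0,0,0,0,0,0,1,0,0,-8,0,0,0,1,0,0,-15,0,0,0,1,0,0,-20,0,0,0,1,0,0,-25,0,0,0,1,0,0,-25,0,0,0,1,0,0,-25,0,0,0,1,0,0,-20,0,0,0,1]'
python3 -m crank '[0,0,-20,0,0,0,1,0,0,-15,0,0,0,1,0,0,-8,0,0,0,1,0,0,0,0,0,0,1,0,0,0,0,0,0,1]'
```

```text
time: 7.22
tcp_pos: [0.4826, -0.2323, 0.0289]
orientation: [0.824, 0.567, 0.001, 0.001]
wrist_force: [0.5, 0.1, 0.4]
opening: 0.0155
time: 7.88
tcp_pos: [0.4816, -0.2319, 0.1676]
orientation: [0.824, 0.567, 0.0, 0.001]
wrist_force: [1.1, -0.4, -3.7]
opening: 0.0096
time: 8.3
tcp_pos: [0.4811, -0.2316, 0.2081]
orientation: [0.824, 0.567, -0.0, -0.0]
wrist_force: [-0.3, 0.4, -2.9]
opening: 0.0099
```

The tray is held at an opening of 9.9 mm, with the expected weight on the wrist. I'll carry it beside the board, aligned with the board's yaw of about 10.6°, and look at the screw again.

```bash
python3 -m crank '[12,0,-8,0,0,0,1,22,-2,-10,0,0,0,1,30,-2,-10,0,0,-3,1,34,-2,-10,0,0,-5,1,34,0,-8,0,0,-6,1,34,0,-4,0,0,-6,1,34,0,0,0,0,-6,1,30,0,0,0,0,-5.2,1]'
python3 -m crank '[20,0,0,0,0,0,1,8,0,0,0,0,0,1,0,0,0,0,0,0,1,0,0,0,0,0,0,1,0,0,0,0,0,0,1]'
python3 - <<'E'
from h import *
c=cap('wrist','w3.png');st=readout.get_state();print(st['joints'].round(2),st['tcp_pos'],R.from_quat(st['orientation']).as_matrix().round(3).tolist())
E
```

```text
time: 8.97
tcp_pos: [0.5186, -0.0043, 0.2571]
orientation: [0.639, 0.769, -0.0, -0.001]
wrist_force: [0.0, 1.2, -3.4]
opening: 0.0099
time: 9.38
tcp_pos: [0.514, 0.0184, 0.2579]
orientation: [0.642, 0.766, -0.001, 0.0]
wrist_force: [0.3, -0.3, -3.1]
opening: 0.0094
[-0.06  0.18 -0.07  1.86  0.01  1.1   0.04] [0.51409165 0.01839924 0.25804578] [[-0.174, 0.985, -0.001], [0.985, 0.174, -0.001], [-0.001, -0.001, -1.0]]
```

View pics/w3.png

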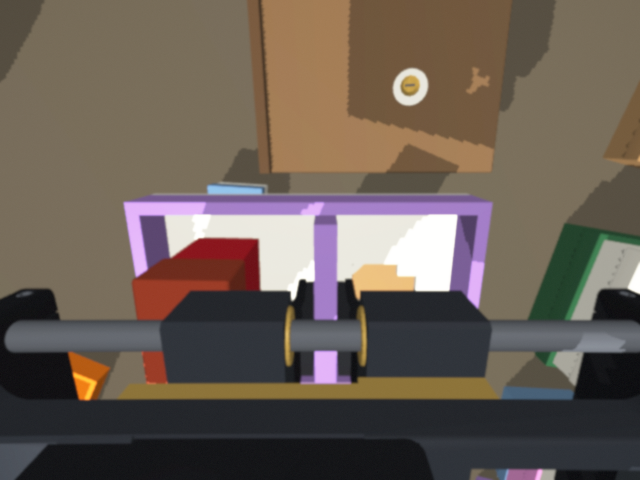

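The wrist view shows the tray held level, with rim corners at (126,203) and (491,203). The screw head is at (411,86), its disc at (410,88), and the board's near corners are at (268,172) and (491,171).

```bash
cat > tgt.py <<'E'
from h import *
def frame(yaw):
    r=R.from_euler('ZY',[yaw,-15],degrees=True).as_matrix(); return r  # cols x up slope,y,normal
E
python3 - <<'E'
from tgt import *
c=load('w3.png')
h=onz(c,411,86,.079); d=onz(c,410,88,.0664)
r=frame(10.4); print('screw',h-.0126*r[:,2],d)
lo=[onz(c,*p,.025) for p in[(268,172),(258,0)]]; hi=[onz(c,*p,.087) for p in[(491,171),(511,0)]]
for a in(lo,hi): v=a[1]-a[0]; print(np.round(a,4).tolist(),'yaw',np.degrees(np.arctan2(v[1],v[0]))-90)
v=hi[0]-lo[0];print('side yaw',np.degrees(np.arctan2(v[1],v[0])),np.linalg.norm(v))
t=[onz(c,*p,.263) for p in[(126,203),(491,203)]];v=t[1]-t[0];print('rim',np.round(t,4).tolist(),np.linalg.norm(v),np.degrees(np.arctan2(v[1],v[0])))
s=readout.get_state();Rt=R.from_quat(s['orientation']).as_matrix();print('tool y yaw',np.degrees(np.arctan2(Rt[1,1],Rt[0,1])))
m=(t[0]+t[1])/2; print('rim rel tcp in tool',((m-s['tcp_pos'])@Rt).round(4))
E
```

```text
screw [0.57172177 0.15839248 0.06682933] [0.57051114 0.15833893 0.0664    ]
[[0.4416, 0.0531, 0.025], [0.4106, 0.2174, 0.025]] yaw 10.673499905940957
[[0.6599, 0.0973, 0.087], [0.6327, 0.2341, 0.087]] yaw 11.231575662161873
side yaw 11.447997403431891 0.23121893759303586
rim [[0.4152, 0.0522, 0.263], [0.58, 0.0815, 0.263]] 0.16740423760846126 10.067618091731017
tool y yaw 10.038027864338074
rim rel tcp in tool [ 0.0506 -0.0078 -0.005 ]
```

```bash
cat >> tgt.py <<'E'
S=np.array([.5715,.1584,.0664]); YAW=10.9
def report(x=-.028,h=.065,y=0.):
    r=frame(YAW); P=S+r@np.array([x,y,h]); s=readout.get_state(); T=R.from_quat(s['orientation']).as_matrix()
    W=np.column_stack([r[:,1],r[:,0],-r[:,2]])
    print('target',P.round(4),'tool shift mm',(T.T@(P-s['tcp_pos'])*1000).round(1),'rotvec deg',np.degrees(R.from_matrix(T.T@W).as_rotvec()).round(2))
    e=r.T@(s['tcp_pos']-S)*1000; print('TCP in board frame',e.round(1))
E
python3 -c "
from tgt import *
report()"
```

```text
target [0.5284 0.1501 0.1219] tool shift mm [127.3  37.2 136. ] rotvec deg [-15.04   0.16  -0.85]
TCP in board frame [ -30.4 -126.6  206.6]
```

```bash
python3 -m crank '[10,3,5,0,0,0,1,20,6,10,0,0,0,1,27,8,12,0,0,0,1,27,8,12,0,0,0,1,22,7,12,0,0,-0.4,1,14,4,12,0,0,-0.4,1,7,1,8,-2,0,0,1,0,0,4,-3,0,0,1]'
python3 -m crank '[0,0,0,-3,0,0,1,0,0,0,-3,0,0,1,0,0,0,-3,0,0,1,0,0,0,-1,0,0,1,0,0,0,0,0,0,1,0,0,0,0,0,0,1]'
python3 -c "
from tgt import *
report()"
```

```text
time: 10.1
tcp_pos: [0.528, 0.1544, 0.1815]
orientation: [0.634, 0.772, 0.034, 0.027]
wrist_force: [0.9, 0.0, -3.5]
opening: 0.0096
time: 10.6
tcp_pos: [0.528, 0.1519, 0.1834]
orientation: [0.631, 0.765, 0.1, 0.083]
wrist_force: [-0.1, 0.1, -2.9]
opening: 0.0097
target [0.5284 0.1501 0.1219] tool shift mm [ -1.8 -15.8  59.4] rotvec deg [-0.04 -0.02  0.1 ]
TCP in board frame [-12.2   1.8 124.4]
```

```bash
python3 -m crank '[-0.6,-4,12,0,0,0,1,-0.6,-6,18,0,0,0,1,-0.6,-5.8,18,0,0,0,1,0,0,15,0,0,0,1,0,0,9,0,0,0,1,0,0,5,0,0,0,1,0,0,0,0,0,0,1,0,0,0,0,0,0,1]'
python3 - <<'E'
from tgt import *
report(h=.045)
g=cap('scene','g4.png');s=cap('side','s4.png');w=cap('wrist','w4.png')
print('expected screw px',proj(g,S+frame(YAW)@[0,0,.013]))
a=cv2.resize(g['img'][255:330,270:370],None,fx=8,fy=8,interpolation=cv2.INTER_CUBIC)
cv2.imwrite('pics/c4.png',a)
E
```

```text
time: 11.27
tcp_pos: [0.5334, 0.1516, 0.1054]
orientation: [0.63, 0.765, 0.101, 0.083]
wrist_force: [-0.5, 0.1, -3.0]
opening: 0.0099
target [0.5335 0.1511 0.1026] tool shift mm [-0.6 -0.7  2.7] rotvec deg [ 0.04 -0.05  0.13]
TCP in board frame [-27.3   0.6  47.7]
expected screw px [[314.8073687  281.20141842]]
```

View pics/c4.png

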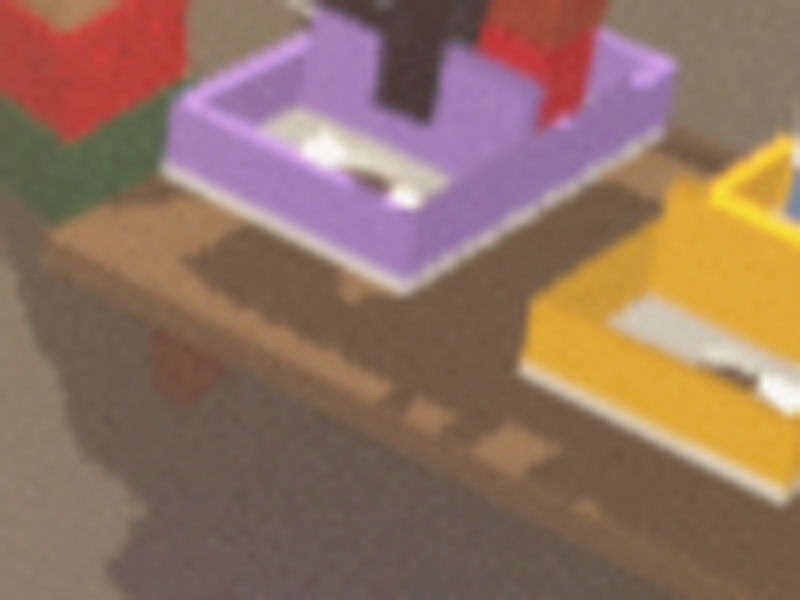

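```bash
python3 - <<'E'
from tgt import *
g=load('g4.png');r=frame(YAW);o=np.array([-35.3,.6,22.7])
for n,p in {'rimcorner +y':(85,52,30),'bot +y':(85,52,0),'bot -y':(85,-52,0),'bot low +y':(-85,52,0)}.items():
    print(n,((proj(g,S+r@((o+p)/1000))-[270,255])*8).round(0))
e=proj(g,S+r@(o/1000+[.095,.052,0]))-proj(g,S+r@(o/1000+[.085,.052,0]));f=proj(g,S+r@(o/1000+[.085,.062,0]))-proj(g,S+r@(o/1000+[.085,.052,0]))
print('10mm x,y in crop px',e*8,f*8)
E
```

```text
rimcorner +y [[416. 218.]]
bot +y [[403. 295.]]
bot -y [[162. 175.]]
bot low +y [[665. 135.]]
10mm x,y in crop px [[-17.00609738  10.36268523]] [[24.09490807 11.99995172]]
```

The projected tray corners agree with the picture to about 1 px. I'll descend gently and use the height and force to tell whether the head has come through.

```bash
python3 -m crank '[-0.6,-0.7,5,0,0,0,1,0,0,5,0,0,0,1,0,0,4,0,0,0,1,0,0,3,0,0,0,1,0,0,2,0,0,0,1,0,0,1,0,0,0,1,0,0,0,0,0,0,1]'
python3 -c "
from tgt import *
report(h=.025)"
```

```text
time: 12.0
tcp_pos: [0.5371, 0.1516, 0.0851]
orientation: [0.63, 0.765, 0.101, 0.083]
wrist_force: [0.8, 0.4, -3.4]
opening: 0.0095
target [0.5386 0.1521 0.0833] tool shift mm [0.1 1.  2.1] rotvec deg [-0.03 -0.04  0.14]
TCP in board frame [-29.   -0.1  27.2]
```

There's no contact 2 mm above the board, so the head is through the hole. Now I'll set the tray down.

```bash
python3 -m crank '[0,0.5,1,0,0,0,1,0,0,1,0,0,0,1,0,0,0.5,0,0,0,1,0,0,0,0,0,0,1]'
python3 -m crank '[0,0,0.7,0,0,0,1,0,0,0,0,0,0,1]'
python3 -c "
from tgt import *
report(h=.025);print(readout.get_state()['wrist_force'])"
```

```text
time: 12.33
tcp_pos: [0.5384, 0.1518, 0.0832]
orientation: [0.63, 0.765, 0.101, 0.083]
wrist_force: [0.5, 0.0, -3.0]
opening: 0.0098
time: 12.5
tcp_pos: [0.5385, 0.1519, 0.0829]
orientation: [0.63, 0.765, 0.101, 0.083]
wrist_force: [-2.0, -0.8, 1.0]
opening: 0.0096
target [0.5386 0.1521 0.0833] tool shift mm [ 0.2  0.2 -0.4] rotvec deg [ 0.01 -0.03  0.14]
TCP in board frame [-28.2  -0.2  24.6]
[-1.99380239 -0.79158528  1.00162754]
```

```bash
python3 -m crank '[0,0,0,0,0,0,0.88,0,0,0,0,0,0,0.88,0,0,0,0,0,0,0.75,0,0,0,0,0,0,0.75,0,0,0,0,0,0,0.75,0,0,0,0,0,0,0.75]'
python3 - <<'E'
from tgt import *
report()
print(readout.get_state()['wrist_force'])
g=cap('scene','g5.png')['img'];s=cap('side','s5.png')['img'];w=cap('wrist','w5.png')['img']
cr=lambda i,x,y,k:cv2.resize(i[y:y+75,x:x+100],None,fx=k,fy=k,interpolation=cv2.INTER_CUBIC)
cv2.imwrite('pics/c5.png',np.vstack([np.hstack([cr(s,190,200,4),cr(g,275,240,4)]),cv2.resize(w[0:240],(800,300))]))
E
```

```text
time: 13.0
tcp_pos: [0.5389, 0.152, 0.0828]
orientation: [0.63, 0.765, 0.101, 0.083]
wrist_force: [0.4, 0.4, 0.2]
opening: 0.0208
target [0.5284 0.1501 0.1219] tool shift mm [  0.1  -0.1 -40.6] rotvec deg [ 0.05 -0.05  0.14]
TCP in board frame [-27.8  -0.1  24.4]
[0.41244587 0.41605446 0.15765374]
```

View pics/c5.png

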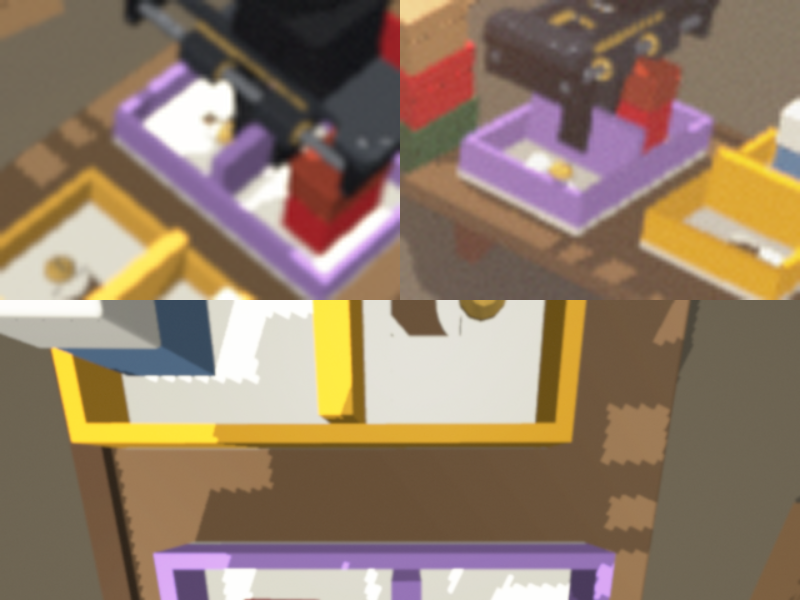

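The tray lies flat and parallel to the yellow one, with the brass head up through the round end (side crop 225,132; scene crop 562,168), and it has been released. Now I'll pull it down the slope with the upper finger.

```bash
python3 -m crank '[0,-2,0,0,0,0,0.75,0,-2,0,0,0,0,0.75,0,-1.5,0,0,0,0,0.75,0,-2,0,0,0,0,0.75,0,-2,0,0,0,0,0.75,0,-2,0,0,0,0,0.75,0,-2,0,0,0,0,0.75,0,-2,0,0,0,0,0.75]'
python3 -m crank '[0,-2,0,0,0,0,0.75,0,-2,0,0,0,0,0.75,0,-1.5,0,0,0,0,0.75,0,-1,0,0,0,0,0.75]'
python3 -c "
from tgt import *
report(x=-.0535,h=.0245)"
```

```text
time: 13.82
tcp_pos: [0.5237, 0.149, 0.0785]
orientation: [0.63, 0.765, 0.101, 0.083]
wrist_force: [-0.2, 0.0, 0.6]
opening: 0.0214
time: 14.15
tcp_pos: [0.5175, 0.1479, 0.0768]
orientation: [0.63, 0.765, 0.101, 0.083]
wrist_force: [1.1, 0.1, 0.5]
opening: 0.0216
target [0.5145 0.1474 0.0762] tool shift mm [ 0.1 -3.1 -0.2] rotvec deg [ 0.01 -0.04  0.14]
TCP in board frame [-50.4  -0.1  24.3]
```

```bash
for i in 1 2; do python3 -m crank '[0,-1,0,0,0,0,0.75,0,-1,0,0,0,0,0.75,0,0,0,0,0,0,0.75]'; done | grep -E 'tcp|force'
python3 -c "
from tgt import *
report(x=-.0535,h=.0245);print(readout.get_state()['wrist_force'])"
```

```text
tcp_pos: [0.5156, 0.1474, 0.0763]
wrist_force: [1.2, 0.2, 0.0]
tcp_pos: [0.5137, 0.147, 0.0758]
wrist_force: [1.2, 0.6, 1.0]
target [0.5145 0.1474 0.0762] tool shift mm [ 0.2  0.9 -0.2] rotvec deg [ 0.   -0.04  0.14]
TCP in board frame [-54.4  -0.2  24.3]
[1.22676949 0.58804854 0.99827419]
```

```bash
python3 -m crank '[0,-1,0,0,0,0,0.75,0,0,0,0,0,0,0.75]' | grep -E 'tcp|force'
python3 -m crank '[0,-1,0,0,0,0,0.75,0,0,0,0,0,0,0.75]' | grep -E 'tcp|force'
python3 - <<'E'
from tgt import *
report(x=-.0535,h=.0245);print(readout.get_state()['wrist_force'])
cap('wrist','w6.png')
E
```

```text
tcp_pos: [0.5133, 0.147, 0.0757]
wrist_force: [1.7, 0.0, -0.1]
tcp_pos: [0.5132, 0.147, 0.0758]
wrist_force: [5.8, 1.8, -1.3]
target [0.5145 0.1474 0.0762] tool shift mm [ 0.2  1.4 -0.1] rotvec deg [ 0.15 -0.07  0.12]
TCP in board frame [-54.9  -0.2  24.4]
[ 5.75648534  1.81947551 -1.32508202]
```

The force rose to 6 N and the tool stopped, so the screw looks home. One more small push, then I'll back off, rise and look.

```bash
python3 -m crank '[0,-1,0,0,0,0,0.75,0,0,0,0,0,0,0.75]' | grep -E 'tcp|force'
python3 -m crank '[0,3,0,0,0,0,0.75,0,4,0,0,0,0,0.75,0,0,0,0,0,0,0.75,0,0,-15,0,0,0,0.75,0,0,-30,0,0,0,0.75,0,0,-35,0,0,0,0.75,0,0,-35,0,0,0,0.75,0,0,-35,0,0,0,0.75]'
python3 -m crank '[-30,0,0,0,0,0,0.75,-35,0,0,0,0,0,0.75,-35,0,0,0,0,0,0.75,-10,0,0,0,0,0,0.75,0,0,0,0,0,0,0.75]'
python3 - <<'E'
from tgt import *
g=cap('scene','g7.png')['img'];s=cap('side','s7.png')['img'];w=cap('wrist','w7.png')['img']
cr=lambda i,x,y,k:cv2.resize(i[y:y+75,x:x+100],None,fx=k,fy=k,interpolation=cv2.INTER_CUBIC)
cv2.imwrite('pics/c7.png',np.vstack([np.hstack([cr(s,190,210,4),cr(g,275,240,4)]),cv2.resize(w[0:290],(662,300))[:, :].copy() if 0 else cv2.copyMakeBorder(cv2.resize(w[0:290],(662,300)),0,0,0,138,cv2.BORDER_CONSTANT)]))
E
```

```text
tcp_pos: [0.5131, 0.147, 0.0758]
wrist_force: [7.1, 0.8, -2.3]
time: 15.87
tcp_pos: [0.4778, 0.1399, 0.2224]
orientation: [0.63, 0.765, 0.1, 0.082]
wrist_force: [0.9, -1.2, 0.9]
opening: 0.0221
time: 16.28
tcp_pos: [0.5001, 0.0287, 0.2213]
orientation: [0.633, 0.763, 0.1, 0.083]
wrist_force: [-0.4, -0.0, 0.6]
opening: 0.022
```

View pics/c7.png

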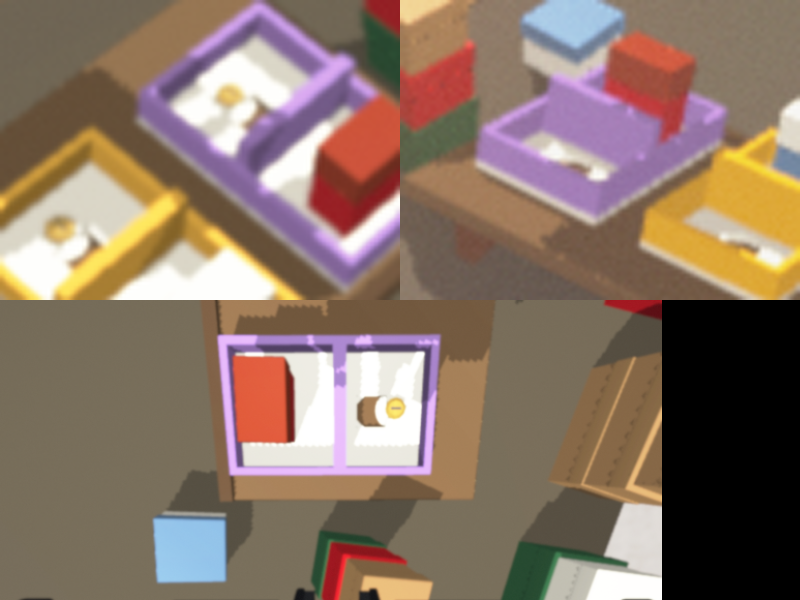

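The screw sits in the slot end, level with the yellow tray's position on its own screw. The red box stands upright in the lower compartment and the robot touches nothing, so I'll hand in.

```bash
python3 -c "
from h import *
print(ticket.close_job())"
```

```text
the job is handed in; nothing more can be done
None
```

I moved the small red box to the tray's lower compartment and hung the lilac tray on the bare screw, then handed the job in at about 16 s. No verdict came back.

**Steps:** I pinched the tray by its divider, laid it flat on the board with the screw head up through the round end, and let go. I then pulled it straight down the slope with one finger behind the divider.

**Screw home:** The pull stopped hard after about 20 mm of tray travel, with the force rising from about 1.5 N to 7 N. By finger position, the divider stopped 49 mm below the screw where 48 mm is expected, within measuring error.

**Last pictures:**
- The tray is flat and parallel to the yellow one, with the screw head over the slot.
- The red box is upright in the lower compartment, slid towards the low wall.
- The tower and the blue-lidded box look unmoved. I saw no contact with any of the other boxes, but did not measure them again.

**Check that disagreed:** Before lowering, the scene camera's view of tray against screw was off by 1–2 pixels and settled nothing. I relied on the wrist-camera fixes and the contact-free descent instead, and the pictures after release confirmed the fit.

I viewed 10 pictures in all.

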